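Unclip the spent drying cartridge

ROBOT

A 6-joint arm with a two-finger parallel gripper is mounted at the origin on a cart in front of the work surface, level with it; the furniture and walls round the work are solid. World frame = base frame: x ahead of the robot, y to its left, z up, the work surface at z = 0. Lengths are in m, angles in rad, forces in N, time in s.
With the tool pointing down it reaches from about 0.3 to 0.85 m from the base axis. Payload 4.2 kg.
Tool frame: the origin (TCP) lies at the centre of the arm's flange, where the gripper is bolted on; the fingertips stand 191 mm ahead of it and the grasp point (between the pads) lies 172 mm ahead of it (hold_point_z is the distance from the TCP to the grasp point, in m); z points along the fingers, y is the line along which they close (so a half turn about z gives the same grasp; the last joint's range is limited). The gripper opens to 91 mm and grips with 3 to 60 N. Pads are 32 mm wide; open, the fingers measure 118 mm over their backs; the gripper's body (76 mm by 178 mm) begins 60 mm behind the grasp point.
Start: joints at [-1.231, 0.32, 1.565, -0, 1.257, -0.02], TCP at [0.202, -0.538, 0.405] pointing down, gripper open.
Joint ranges: [-3.11, 3.11], [-0.84, 2.01], [0.21, 2.61], [-1.34, 4.49], [0.05, 2.63], [-2.56, 2.56]. Speed limits (rad/s): [2.57, 2.57, 3.14, 3.14, 3.14, 3.14].

INTERFACE

Orientations are given as a unit quaternion [x, y, z, w].
In Python, from cell import * gives the robot as it stands.
- The arm moves only by the shell command python3 -m crank 'ROWS'. ROWS is JSON, a list of rows, each an object with "travel": the shift along the tool's x, y, z in mm, a list of three; "delta_rot": the turn, a rotation vector about the tool's x, y, z in rad, a list of three; "grip": the opening, from -1 (shut) to 1 (fully open). In form: [{"travel": [x, y, z], "delta_rot": [rx, ry, rz], "grip": grip}, ...]. A call has 1 to 10 rows; each row shifts and turns the commanded pose from where the row before left it, along the tool's axes as they then stand; what a row does not reach is not made up. A row lasts 1/10 s, in which the tool goes at most 50 mm and 8.59 degrees, less where a joint would pass 70% of its speed; a pose out of reach is approached as far as the arm can. A call is refused whole if a number of a shift passes 50 or a number of a turn 0.15, either way. A call with a gripper value outside its range is refused whole. The fingers move at their own pace and stop on an object; the grip force is fixed at half the most. Time passes only in rows, so rows that do not move let the fingers close. It gives the time, the measured TCP pose, the force, the opening and the grip force at its end, in the units of the state.
- observe(): the state, without advancing time (a new reading comes with each control period).
- get_image(name): name is "scene" or "top" or "wrist"; returns a dict with "img" (420x560x3 uint8, red, green, blue), "depth" (420x560 float32, m along the optical axis (not along the pixel's ray), 0 where there is no reading), "fx", "fy", "cx", "cy" (pixels), "k1" (the pictures are not rectified: a ray, as slopes to the right and down, at radius r is drawn at 1 + k1 r^2 times it, then the intrinsics apply), "rvec" (rotation vector, rad) and "tvec" (3), from world to camera coordinates, as OpenCV has them. Camera axes: x right, y down, z forward; pixel columns grow to the right and rows downward; lengths in m; the calibration is good to about 2 mm. A picture is of the moment at which its call begins.
- finish_job(): hands the job in; it is judged then, once.
Trained networks look in a picture, given as the dict that the camera call returned (one of the last four; its "shot" number tells which), for a name from the list of things; names that differ only in an ending like _2 or _b are one class to them, and where a whole thing is asked for, a point or a joint stands for the part that bears it (a point fixed in the world has none). Each returns a list of dicts, best first, with "confidence" (0 to 1); they miss things now and then, are a little off and sometimes report something else, mostly with a low value. They report only what shows in the picture. A call takes as long as a camera call.
- cut_out(target, picture): "mask" (420x560 bool, what is visible of it) and "centre" ([column, row] in pixels, amid what is visible of it).
- place_of(target, picture): "centre" ([column, row] in pixels: a listed point, or the origin of a listed thing).
The state is a dict: "t": time; "q": joint angles; "qvel": joint speeds; "joint_torque": joint torques, N m; "eef_pos": TCP position; "tcp_rot": TCP orientation; "wrist_force": force on the tool from outside, world axes, zero at the start; "ft_torque": the same for the moment, N m; "finger_gap": opening from 0.0 (shut) to 1.0 (fully open); "grasp_force": force on a finger pad.
Only numpy, scipy, OpenCV 4.12 (cv2) and the standard library are available. Lean on these libraries where they do the work, as an engineer would, in place of code of your own. Each camera call takes 0.05 s, during which the arm holds its last target. There are 200 camera calls.

TASK

The drying cartridge with the dark green gel is spent and its hoses are already off. Draw it straight forward out of its two spring clips so that it lies loose on the deck of the bank, then lay it flat in the steel tray for the oven. Leave the orange cartridge clipped in its place and do not knock the beaker, the tape roll or the green-capped dropper bottle about.

Things in the scene. Friction and masses are not known exactly. Their poses are not given: they have to be found in the camera images.
- bank: Fixed cartridge bank: sheet-metal deck 270 mm wide (y), 124 mm deep (x -64 to +60 mm), its top 5 mm above the worktop. Origin on the worktop below the clip axis; +x to the back, +y to the left. Two stations, at y = -66 and +66 mm, each hold one cartridge lying along y, by two steel C clips that open to the front (-x). Behind the clips the deck is free up to a 14 mm high flange at x = 57 mm.
- left_station (a point): Middle of the left station, on the clip axis, 29 mm above the worktop; x, y as the bank. Its clips, 9 mm wide, stand 32 mm to either side on black posts (x 20 to 29 mm, 35 mm high); between them 53 mm are free to the deck, also behind the cartridge. Pulled to -x they resist with up to 20 N and snap open within 10 mm; drawn 30 mm, the cartridge drops off their lower lips to the deck and may roll.
- right_station (a point): Middle of the right station, of the same make, 132 mm to the right (-y) of the left one.
- front_lip (a point): Top of the deck's front lip, 21 mm above the worktop, 61 mm in front of the clip axis, in the middle of the bank. The lip is upright tabs that stop the end caps of a rolling cartridge (its axis then 42 mm in front of the clip axis, 24 mm above the worktop); at the middle of each station it is cut away over 54 mm, so that fingers can reach in.
- spent_cartridge: Spent drying cartridge (dark green gel), loose, 0.1 to 0.2 kg: a clear tube 34 mm in diameter and 86 mm long with white end caps 38 mm in diameter and 12 mm long and short hose stubs, 124 mm long overall. Origin at its middle, on its axis, which is its y axis. It starts clipped in one of the two stations of the bank.
- fresh_cartridge: Good drying cartridge (orange gel), of the same shape, clipped in the other station; it stays there. Origin at its middle, y along its axis.
- tray: Loose steel tray, 0.6 kg, 104 mm (x) by 170 mm (y), 22 mm high, walls and floor 3 mm thick. Origin at the centre of its underside. It stands behind the bank as the robot sees it.
- beaker: Clear plastic beaker, 69 mm wide, 85 mm high; origin at the centre of its underside. To be left alone.
- tape_roll: Green roll of tape lying flat, 69 mm wide, 18 mm high; origin at the centre of its underside. To be left alone.
- dropper_2: White dropper bottle with a green cap, 25 mm wide, 67 mm high, behind the tray; origin at the centre of its underside. To be left alone.

How it is judged:
By the outcome, as a careful person would: the job done as asked, in the order asked, and still so for the second after the job is handed in, with the robot touching nothing.
It also fails if it takes over 45 s, if anything falls off the work surface, if the arm or the gripper's body presses on something with over 40 N, if the wrist force passes 120 N, or if a joint passes its speed limit or range.

## Working session

There is one attempt and no reset: what is moved stays moved. The work goes in short steps, Python scripts to look and compute and a shell command to move; the robot and the scene stay as the last step left them, time stands still between calls to the robot, and variables do not carry over. Pictures are saved under pics/ and viewed, at most 10 in all, crops included, and the job is handed in when it is done.

```bash
mkdir -p pics
cat > h.py <<'E'
from cell import *
import numpy as np, cv2
from scipy.spatial.transform import Rotation as R
def cam(p): 
    return R.from_rotvec(np.ravel(p["rvec"])).as_matrix(), np.ravel(p["tvec"])
def ray(p,uv):
    x=np.array([(uv[0]-p["cx"])/p["fx"],(uv[1]-p["cy"])/p["fy"]]);s=x.copy()
    for _ in range(20): s=x/(1+p["k1"]*(s@s))
    return np.array([s[0],s[1],1.])
def at_z(p,uv,z):
    M,t=cam(p);c=-M.T@t;d=M.T@ray(p,uv);return c+d*(z-c[2])/d[2]
def cloud(p,mask):
    M,t=cam(p);v,u=np.nonzero(mask&(p["depth"]>0))
    x=np.stack([(u-p["cx"])/p["fx"],(v-p["cy"])/p["fy"]]);s=x.copy()
    for _ in range(20): s=x/(1+p["k1"]*(s*s).sum(0))
    P=np.vstack([s,np.ones(len(u))])*p["depth"][v,u]
    return (M.T@(P-t[:,None])).T
def save(p,n): cv2.imwrite("pics/"+n,cv2.cvtColor(p["img"],cv2.COLOR_RGB2BGR))
E
python3 - <<'E'
from h import *
np.set_printoptions(precision=4,suppress=True)
Z=dict(bank=0,left_station=.029,right_station=.029,front_lip=.021,spent_cartridge=.029,fresh_cartridge=.029,tray=0,beaker=0,tape_roll=0,dropper_2=0)
for n in("scene","top"):
    p=get_image(n);save(p,n+"0.png");M,t=cam(p);print(n,-M.T@t)
    for k,z in Z.items():
        for r in place_of(k,p)[:2]: print(k,round(r["confidence"],2),np.round(r["centre"]),at_z(p,r["centre"],z)[:2])
        if k in("spent_cartridge","fresh_cartridge","tray","beaker","tape_roll","dropper_2"):
            m=cut_out(k,p)
            if m:
                c=cloud(p,m[0]["mask"]);print("   cloud",round(m[0]["confidence"],2),np.percentile(c,[3,50,97],axis=0).ravel())
s=observe();print(s)
E
```

```text
scene [0.1549 0.5051 0.7746]
bank 0.87 [342. 227.] [ 0.5142 -0.0623]
left_station 0.93 [329. 241.] [0.4969 0.0032]
right_station 0.88 [358. 199.] [ 0.525 -0.126]
right_station 0.33 [344. 228.] [ 0.4956 -0.0439]
front_lip 0.93 [372. 235.] [ 0.4494 -0.0749]
spent_cartridge 0.83 [330. 239.] [ 0.4979 -0.0007]
spent_cartridge 0.16 [295. 331.] [0.4106 0.1916]
   cloud 0.79 [ 0.4739 -0.0463  0.0174  0.4918  0.0131  0.042   0.5158  0.0622  0.0486]
fresh_cartridge 0.57 [358. 202.] [ 0.5196 -0.1192]
   cloud 0.78 [ 0.498  -0.1791  0.0063  0.5144 -0.1165  0.0423  0.5361 -0.0675  0.0487]
tray 0.74 [252. 208.] [0.6852 0.0292]
tray 0.68 [357. 199.] [ 0.5419 -0.1489]
   cloud 0.76 [ 0.6258 -0.059   0.001   0.6963  0.0147  0.0043  0.7446  0.1024  0.0225]
beaker 0.68 [246. 262.] [0.5909 0.1377]
   cloud 0.93 [0.5646 0.1105 0.0111 0.6116 0.122  0.0605 0.6288 0.151  0.0854]
tape_roll 0.81 [299. 330.] [0.4173 0.173 ]
   cloud 0.58 [0.3894 0.1458 0.001  0.4197 0.1806 0.018  0.4527 0.2103 0.0209]
dropper_2 0.62 [228. 184.] [0.7772 0.0186]
top [0.4313 0.0125 0.9173]
bank 0.72 [320. 263.] [ 0.5073 -0.0607]

[... 775 characters left out ...]
.0008 0.421  0.1746 0.0182 0.4518 0.2067 0.021 ]
dropper_2 0.6 [289. 151.] [0.7843 0.0213]
dropper_2 0.6 [352. 256.] [ 0.5261 -0.1382]
   cloud 0.64 [0.767  0.0052 0.0003 0.7738 0.018  0.0391 0.8044 0.031  0.0683]
{'t': 1.7, 'q': array([-1.231 ,  0.3196,  1.5645,  0.    ,  1.2574, -0.02  ]), 'qvel': array([ 0.0003, -0.0006, -0.0002, -0.0018, -0.001 ,  0.0006]), 'joint_torque': array([  0.0011, -41.2341, -23.2225,   0.0729,   0.0378,  -0.    ]), 'eef_pos': array([ 0.2025, -0.5382,  0.4048]), 'tcp_rot': array([0.9839, 0.1789, 0.    , 0.0001]), 'wrist_force': array([ 0.874 ,  0.0957, -0.4084]), 'ft_torque': array([-0.0241, -0.0404,  0.026 ]), 'grasp_force': 0.0, 'finger_gap': 1.003862523427961}
```

View pics/top0.png

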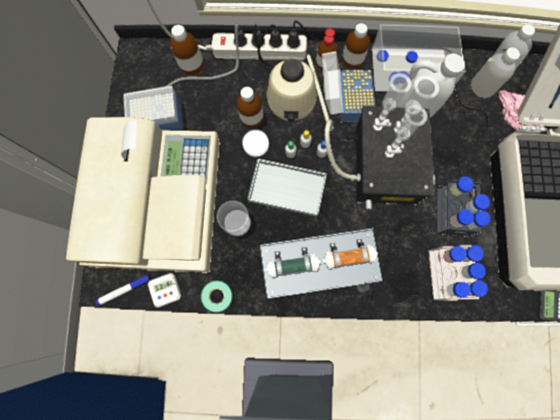

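View pics/scene0.png

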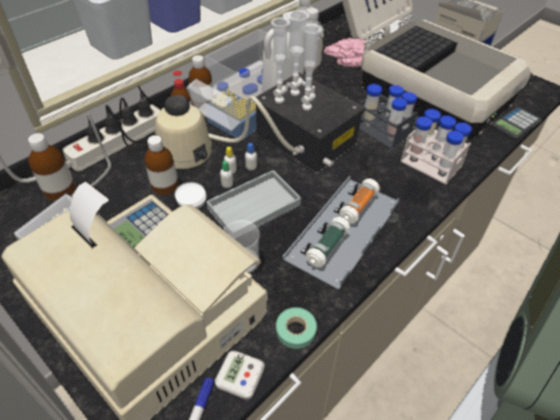

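Run:
```python
from h import *
np.set_printoptions(precision=4,suppress=True)
for n in ("top","scene"):
    p=get_image(n)
    for k in("spent_cartridge","fresh_cartridge","tray"):
        m=cut_out(k,p)
        if not m: continue
        c=cloud(p,m[0]["mask"])
        if k!="tray": c=c[c[:,2]>.042]
        else: c=c[c[:,2]>.017]
        r=cv2.minAreaRect((c[:,:2]*1000).astype(np.float32)); 
        u,s,v=np.linalg.svd(c[:,:2]-c[:,:2].mean(0),full_matrices=False)
        print(n,k,len(c),r,np.degrees(np.arctan2(v[0,1],v[0,0])),np.percentile(c,[2,98],axis=0).ravel())
```

```text
top spent_cartridge 463 ((497.59869384765625, 2.0568313598632812), (29.28748321533203, 113.48248291015625), 10.808097839355469) -79.66445968704596 [ 0.4786 -0.051   0.0421  0.5167  0.0558  0.0499]
top fresh_cartridge 413 ((521.7639770507812, -126.95491027832031), (29.094728469848633, 112.71820068359375), 10.927316665649414) -79.52937591086474 [ 0.5024 -0.1792  0.0423  0.5408 -0.0736  0.0496]
top tray 357 ((687.3350830078125, 21.86168670654297), (170.34423828125, 105.76837921142578), 79.2959213256836) -98.87738956247172 [ 0.6226 -0.0679  0.0173  0.7499  0.1114  0.0263]
scene spent_cartridge 436 ((496.7545471191406, 6.919025421142578), (28.53633689880371, 110.98394775390625), 10.437908172607422) 99.86445347649237 [ 0.4783 -0.0462  0.0422  0.5146  0.0591  0.0493]
scene fresh_cartridge 353 ((518.3223876953125, -112.78996276855469), (28.38529396057129, 133.5164031982422), 10.873665809631348) 100.48366193904954 [ 0.5019 -0.176   0.0423  0.5367 -0.0695  0.0495]
scene tray 390 ((686.8104248046875, 25.15473175048828), (170.9204864501953, 107.26224517822266), 78.94202423095703) 58.559301116217526 [ 0.623  -0.0625  0.0171  0.7483  0.1103  0.0242]
```

The dark green cartridge is in the left station (top image 293,265). The orange one is on the right (350,257), and the tray is behind at (286,188). The bank's yaw is about +10.4° and the tray's about -10.7°. I'll start by turning the tool to line up with the bank and setting a narrower opening so the fingers clear the flange.

```bash
python3 -m crank '[{"travel":[0,0,0],"delta_rot":[0,0,-0.139],"grip":0.32},{"travel":[0,0,0],"delta_rot":[0,0,-0.139],"grip":0.32},{"travel":[0,0,0],"delta_rot":[0,0,-0.139],"grip":0.32},{"travel":[0,0,0],"delta_rot":[0,0,-0.139],"grip":0.32},{"travel":[0,0,0],"delta_rot":[0,0,-0.139],"grip":0.32},{"travel":[0,0,0],"delta_rot":[0,0,-0.139],"grip":0.32},{"travel":[0,0,0],"delta_rot":[0,0,-0.139],"grip":0.32},{"travel":[0,0,0],"delta_rot":[0,0,-0.139],"grip":0.32},{"travel":[0,0,0],"delta_rot":[0,0,-0.139],"grip":0.32},{"travel":[0,0,0],"delta_rot":[0,0,-0.139],"grip":0.32}]'
python3 -m crank '[{"travel":[36,29,0],"delta_rot":[0,0,0],"grip":0.32},{"travel":[36,29,0],"delta_rot":[0,0,0],"grip":0.32},{"travel":[36,29,0],"delta_rot":[0,0,0],"grip":0.32},{"travel":[36,29,0],"delta_rot":[0,0,0],"grip":0.32},{"travel":[36,29,0],"delta_rot":[0,0,0],"grip":0.32},{"travel":[36,29,0],"delta_rot":[0,0,0],"grip":0.32},{"travel":[36,29,0],"delta_rot":[0,0,0],"grip":0.32},{"travel":[36,29,0],"delta_rot":[0,0,0],"grip":0.32},{"travel":[36,29,0],"delta_rot":[0,0,0],"grip":0.32},{"travel":[36,29,0],"delta_rot":[0,0,0],"grip":0.32}]'
```

```text
t: 3.1
eef_pos: [0.2024, -0.5382, 0.4048]
tcp_rot: [0.639, 0.769, -0.0, 0.0]
wrist_force: [-0.4, 0.2, 0.3]
finger_gap: 0.658
grasp_force: 0.0
t: 4.1
eef_pos: [0.4242, -0.1305, 0.4051]
tcp_rot: [0.641, 0.767, 0.0, 0.001]
wrist_force: [1.3, -0.8, -0.3]
finger_gap: 0.66
grasp_force: 0.0
```

```bash
python3 -m crank '[{"travel":[30,24,0],"delta_rot":[0,0,0],"grip":0.32},{"travel":[30,24,0],"delta_rot":[0,0,0],"grip":0.32},{"travel":[30,24,0],"delta_rot":[0,0,0],"grip":0.32},{"travel":[29,25,0],"delta_rot":[0,0,0],"grip":0.32},{"travel":[0,0,30],"delta_rot":[0,0,0],"grip":0.32},{"travel":[0,0,30],"delta_rot":[0,0,0],"grip":0.32},{"travel":[0,0,0],"delta_rot":[0,0,0],"grip":0.32},{"travel":[0,0,0],"delta_rot":[0,0,0],"grip":0.32}]'
cat > m.py <<'E'
from h import *
np.set_printoptions(precision=4,suppress=True)
def axisfit(p,k="spent_cartridge",zmin=.04):
    m=cut_out(k,p)
    if not m: return None
    c=cloud(p,m[0]["mask"]);c=c[c[:,2]>zmin]
    r=cv2.minAreaRect((c[:,:2]*1000).astype(np.float32))
    return m[0]["confidence"],len(c),np.round(r[0],1),np.round(r[1],1),round(r[2],1),np.median(c,0)
E
python3 - <<'E'
from m import *
p=get_image("wrist");save(p,"w1.png")
for k,z in dict(spent_cartridge=.029,left_station=.029,front_lip=.021,bank=0).items():
    for r in place_of(k,p)[:1]: print(k,r["confidence"],r["centre"],at_z(p,r["centre"],z))
print(axisfit(p),axisfit(p,zmin=.01)); s=observe();print(s["eef_pos"],R.from_quat(s["tcp_rot"]).as_matrix())
E
```

```text
t: 4.9
eef_pos: [0.4982, 0.002, 0.3451]
tcp_rot: [0.641, 0.767, -0.0, -0.0]
wrist_force: [0.2, -0.5, -0.1]
finger_gap: 0.662
grasp_force: 0.0
left_station 0.62 [394.6, 86.6] [0.5861 0.1339 0.029 ]
front_lip 0.61 [227.7, 253.9] [ 0.4509 -0.0724  0.021 ]
bank 0.5 [278.9, 198.3] [ 0.4979 -0.0026  0.    ]
(0.69, 2552, array([496.6,   4.2]), array([ 33.9, 114.1]), 10.5, array([0.4957, 0.0091, 0.046 ])) (0.69, 2945, array([496.7,   5.8]), array([ 36.5, 117.2]), 10.9, array([0.4954, 0.0099, 0.0454]))
[0.4981 0.0019 0.3457] [[-0.1776  0.9841  0.0019]
 [ 0.9841  0.1776 -0.0001]
 [-0.0004  0.0018 -1.    ]]
```

View pics/w1.png

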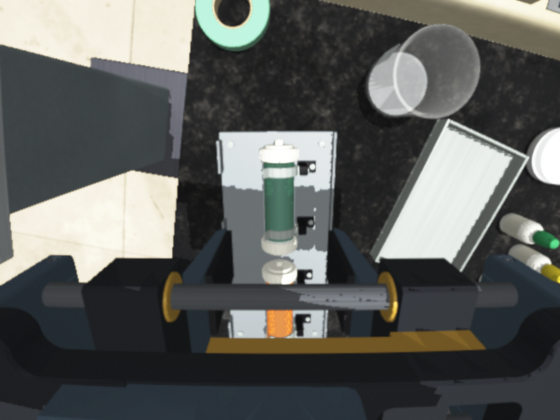

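Wrist view: the green cartridge is upright in the frame at column 279, rows 145–253, and parallel to the pads. The clip gap is free, so I'll go down and grip.

```bash
python3 -m crank '[{"travel":[2,-1,30],"delta_rot":[0,0,0],"grip":0.32},{"travel":[0,0,30],"delta_rot":[0,0,0],"grip":0.32},{"travel":[0,0,30],"delta_rot":[0,0,0],"grip":0.32},{"travel":[0,0,20],"delta_rot":[0,0,0],"grip":0.32},{"travel":[0,0,16],"delta_rot":[0,0,0],"grip":0.32},{"travel":[0,0,10],"delta_rot":[0,0,0],"grip":0.32},{"travel":[0,0,5],"delta_rot":[0,0,0],"grip":0.32},{"travel":[0,0,0],"delta_rot":[0,0,0],"grip":0.32},{"travel":[0,0,0],"delta_rot":[0,0,0],"grip":0.32}]'
python3 -m crank '[{"travel":[0,0,0],"delta_rot":[0,0,0],"grip":-0.1},{"travel":[0,0,0],"delta_rot":[0,0,0],"grip":-0.3},{"travel":[0,0,0],"delta_rot":[0,0,0],"grip":-1},{"travel":[0,0,0],"delta_rot":[0,0,0],"grip":-1},{"travel":[0,0,0],"delta_rot":[0,0,0],"grip":-1},{"travel":[0,0,0],"delta_rot":[0,0,0],"grip":-1}]'
```

```text
t: 6.15
eef_pos: [0.497, 0.0038, 0.2044]
tcp_rot: [0.641, 0.767, 0.0, 0.001]
wrist_force: [0.5, -0.2, 0.6]
finger_gap: 0.658
grasp_force: 0.0
t: 6.75
eef_pos: [0.4968, 0.0038, 0.2039]
tcp_rot: [0.641, 0.767, 0.0, 0.0]
wrist_force: [0.2, 0.5, 2.1]
finger_gap: 0.366
grasp_force: 30.0
```

```bash
python3 -m crank '[{"travel":[0,-3,0],"delta_rot":[0,0,0],"grip":-1},{"travel":[0,-3,0],"delta_rot":[0,0,0],"grip":-1},{"travel":[0,-3,0],"delta_rot":[0,0,0],"grip":-1},{"travel":[0,-3,0],"delta_rot":[0,0,0],"grip":-1},{"travel":[0,-4,0],"delta_rot":[0,0,0],"grip":-1},{"travel":[0,-4,0],"delta_rot":[0,0,0],"grip":-1},{"travel":[0,-5,0],"delta_rot":[0,0,0],"grip":-1},{"travel":[0,-5,0],"delta_rot":[0,0,0],"grip":-1},{"travel":[0,-5,0],"delta_rot":[0,0,0],"grip":-1},{"travel":[0,-5,0],"delta_rot":[0,0,0],"grip":-1}]'
python3 -m crank '[{"travel":[0,0,0],"delta_rot":[0,0,0],"grip":-1},{"travel":[0,0,0],"delta_rot":[0,0,0],"grip":-1}]'
```

```text
t: 7.75
eef_pos: [0.4566, -0.0034, 0.2036]
tcp_rot: [0.641, 0.767, -0.0, -0.0]
wrist_force: [-0.5, 0.1, -1.3]
finger_gap: 0.366
grasp_force: 30.0
t: 7.95
eef_pos: [0.4573, -0.0033, 0.2038]
tcp_rot: [0.641, 0.767, 0.0, 0.0]
wrist_force: [0.3, -0.3, -1.5]
finger_gap: 0.365
grasp_force: 30.0
```

Drawn 40 mm and still gripped. Next I'll lower it to the deck and release.

```bash
python3 -m crank '[{"travel":[0,0,2],"delta_rot":[0,0,0],"grip":-1},{"travel":[0,0,2],"delta_rot":[0,0,0],"grip":-1},{"travel":[0,0,0],"delta_rot":[0,0,0],"grip":-1},{"travel":[0,0,0],"delta_rot":[0,0,0],"grip":-1}]'
python3 -m crank '[{"travel":[0,0,0],"delta_rot":[0,0,0],"grip":-0.1},{"travel":[0,0,0],"delta_rot":[0,0,0],"grip":0.1},{"travel":[0,0,0],"delta_rot":[0,0,0],"grip":0.2},{"travel":[0,0,0],"delta_rot":[0,0,0],"grip":0.2},{"travel":[0,0,0],"delta_rot":[0,0,0],"grip":0.2},{"travel":[0,0,0],"delta_rot":[0,0,0],"grip":0.2},{"travel":[0,0,0],"delta_rot":[0,0,0],"grip":0.2}]'
python3 - <<'E'
from m import *
for n in("top","scene"):
    p=get_image(n);save(p,n+"2.png");print(axisfit(p,zmin=.035),axisfit(p,"fresh_cartridge"))
E
```

```text
t: 8.35
eef_pos: [0.4573, -0.0033, 0.1996]
tcp_rot: [0.641, 0.767, -0.0, -0.0]
wrist_force: [0.1, 0.4, -1.2]
finger_gap: 0.368
grasp_force: 30.0
t: 9.05
eef_pos: [0.4573, -0.0033, 0.1998]
tcp_rot: [0.641, 0.767, -0.0, 0.0]
wrist_force: [0.3, 0.0, -0.5]
finger_gap: 0.601
grasp_force: 0.0
None (0.57, 358, array([ 516.5, -119.1]), array([ 35.6, 129.2]), 15.4, array([ 0.524 , -0.1386,  0.0451]))
(0.96, 490, array([447.7,   6.2]), array([45.5, 96.8]), 8.5, array([0.4537, 0.0176, 0.0399])) None
```

View pics/scene2.png

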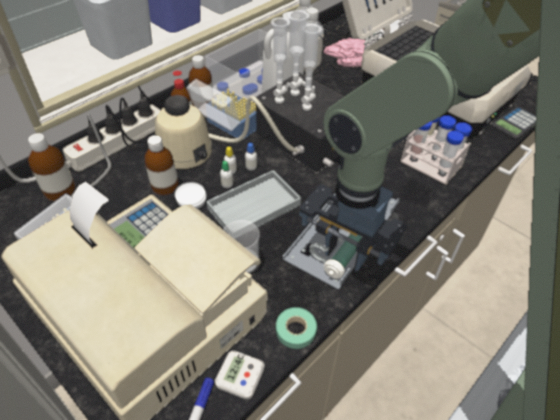

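It is loose on the deck at the front lip, between the open fingers (scene 340,262). Now I'll regrasp it a little higher and lift.

```bash
python3 -m crank '[{"travel":[0,0,-2],"delta_rot":[0,0,0],"grip":0.2},{"travel":[0,0,0],"delta_rot":[0,0,0],"grip":-0.15},{"travel":[0,0,0],"delta_rot":[0,0,0],"grip":-0.3},{"travel":[0,0,0],"delta_rot":[0,0,0],"grip":-1},{"travel":[0,0,0],"delta_rot":[0,0,0],"grip":-1},{"travel":[0,0,0],"delta_rot":[0,0,0],"grip":-1},{"travel":[0,0,0],"delta_rot":[0,0,0],"grip":-1}]'
python3 -m crank '[{"travel":[0,0,-5],"delta_rot":[0,0,0],"grip":-1},{"travel":[0,0,-10],"delta_rot":[0,0,0],"grip":-1},{"travel":[0,0,-20],"delta_rot":[0,0,0],"grip":-1},{"travel":[0,0,-25],"delta_rot":[0,0,0],"grip":-1},{"travel":[0,0,-25],"delta_rot":[0,0,0],"grip":-1},{"travel":[0,0,-25],"delta_rot":[0,0,0],"grip":-1},{"travel":[0,0,-10],"delta_rot":[0,0,0],"grip":-1},{"travel":[0,0,0],"delta_rot":[0,0,0],"grip":-1}]'
python3 - <<'E'
from m import *
p=get_image("wrist");save(p,"w3.png");print(axisfit(p,zmin=.12),axisfit(p,"tray",.017))
p=get_image("scene");print(axisfit(p,zmin=.12),axisfit(p,"tray",.017),axisfit(p,"fresh_cartridge"))
s=observe();M=R.from_quat(s["tcp_rot"]).as_matrix();print(s["eef_pos"],(M.T@(np.array([.687,.0225,.32])-s["eef_pos"]))*1000)
E
```

```text
t: 10.05
eef_pos: [0.4573, -0.0033, 0.2017]
tcp_rot: [0.641, 0.767, -0.0, 0.0]
wrist_force: [0.4, -0.2, 0.0]
finger_gap: 0.367
grasp_force: 30.0
t: 10.85
eef_pos: [0.4575, -0.0033, 0.3232]
tcp_rot: [0.641, 0.767, 0.001, 0.001]
wrist_force: [-0.0, -0.2, -2.4]
finger_gap: 0.366
grasp_force: 30.0
(0.69, 8658, array([456.5,   2.9]), array([ 38.4, 111.5]), 10.6, array([0.4539, 0.0209, 0.1619])) (0.67, 2076, array([684.9,  23.2]), array([170.2, 106.2]), 79.5, array([0.6473, 0.0383, 0.0222]))
(0.67, 825, array([454.3,   3.1]), array([ 40. , 114.4]), 8.9, array([0.4497, 0.0304, 0.1567])) (0.59, 469, array([660.1,  34.3]), array([180. , 163.6]), 79.9, array([0.7021, 0.0137, 0.021 ])) None
[ 0.4571 -0.0032  0.3208] [-15.5949 230.8125   0.2846]
```

View pics/w3.png

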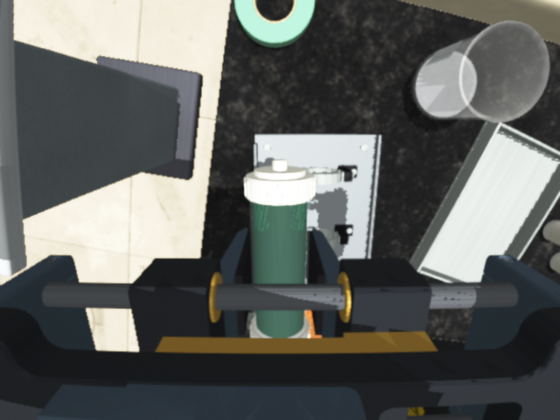

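The cartridge is held level (column 280) and the left clips are empty. Carrying it over the tray now and turning it to match.

```bash
python3 -m crank '[{"travel":[-2,15,0],"delta_rot":[0,0,0],"grip":-1},{"travel":[-2,30,0],"delta_rot":[0,0,0],"grip":-1},{"travel":[-3,35,0],"delta_rot":[0,0,0],"grip":-1},{"travel":[-3,35,0],"delta_rot":[0,0,0],"grip":-1},{"travel":[-3,35,0],"delta_rot":[0,0,0],"grip":-1},{"travel":[-2,35,0],"delta_rot":[0,0,0],"grip":-1},{"travel":[-2,30,0],"delta_rot":[0,0,0],"grip":-1},{"travel":[-2,15,0],"delta_rot":[0,0,0],"grip":-1}]'
python3 -m crank '[{"travel":[0,0,0],"delta_rot":[0,0,0.12],"grip":-1},{"travel":[0,0,0],"delta_rot":[0,0,0.122],"grip":-1},{"travel":[0,0,0],"delta_rot":[0,0,0.122],"grip":-1},{"travel":[0,0,0],"delta_rot":[0,0,0],"grip":-1},{"travel":[0,0,0],"delta_rot":[0,0,0],"grip":-1}]'
python3 - <<'E'
from m import *
p=get_image("wrist");save(p,"w4.png");print(axisfit(p,zmin=.12),axisfit(p,"tray",.017))
p=get_image("scene");save(p,"s4.png");print(axisfit(p,zmin=.12))
s=observe();M=R.from_quat(s["tcp_rot"]).as_matrix();print(s["eef_pos"],M[:,0],(M.T@(np.array([.6865,.0225,.32])-s["eef_pos"]))*1000)
E
```

```text
t: 12.0
eef_pos: [0.6892, 0.0194, 0.3201]
tcp_rot: [0.641, 0.768, -0.0, -0.0]
wrist_force: [-0.5, -0.5, -1.6]
finger_gap: 0.366
grasp_force: 30.0
t: 12.5
eef_pos: [0.687, 0.019, 0.3209]
tcp_rot: [0.769, 0.64, -0.001, -0.0]
wrist_force: [-0.8, 0.2, -1.3]
finger_gap: 0.37
grasp_force: 30.0
(0.66, 8799, array([687.6,  25.4]), array([111.1,  38.8]), 79.8, array([0.69  , 0.0432, 0.1595])) (0.75, 1397, array([689.2,  43.1]), array([128.8, 104.8]), 79.5, array([0.6997, 0.0725, 0.0233]))
None
[0.687  0.019  0.3217] [ 0.1832  0.9831 -0.0001] [ 3.3672 -1.0933  1.7204]
```

View pics/w4.png

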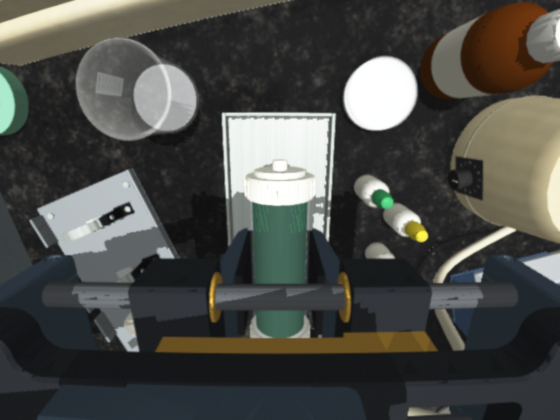

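View pics/s4.png

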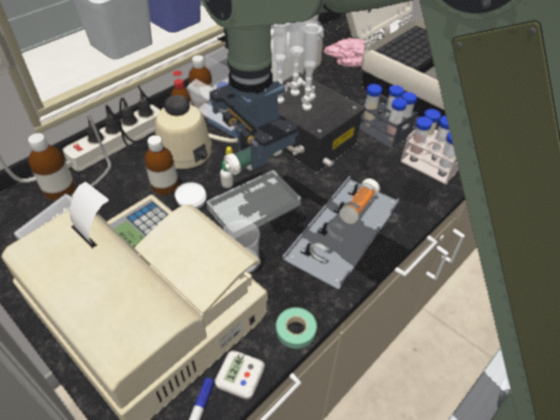

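The cartridge is centred over the tray (tray columns 222–335, cartridge at 280) and parallel to it, with the orange one still clipped. Lowering now.

```bash
python3 -m crank '[{"travel":[0,-1,20],"delta_rot":[0,0,0],"grip":-1},{"travel":[0,0,30],"delta_rot":[0,0,0],"grip":-1},{"travel":[0,0,30],"delta_rot":[0,0,0],"grip":-1},{"travel":[0,0,20],"delta_rot":[0,0,0],"grip":-1},{"travel":[0,0,10],"delta_rot":[0,0,0],"grip":-1},{"travel":[0,0,5],"delta_rot":[0,0,0],"grip":-1},{"travel":[0,0,3],"delta_rot":[0,0,0],"grip":-1},{"travel":[0,0,0],"delta_rot":[0,0,0],"grip":-1},{"travel":[0,0,0],"delta_rot":[0,0,0],"grip":-1}]'
```

```text
t: 13.65
eef_pos: [0.6864, 0.0192, 0.2049]
tcp_rot: [0.769, 0.639, 0.001, 0.001]
wrist_force: [-0.1, 0.8, -1.6]
finger_gap: 0.367
grasp_force: 30.0
```

```bash
python3 -m crank '[{"travel":[0,0,2],"delta_rot":[0,0,0],"grip":-1},{"travel":[0,0,1],"delta_rot":[0,0,0],"grip":-1},{"travel":[0,0,1],"delta_rot":[0,0,0],"grip":-1},{"travel":[0,0,0],"delta_rot":[0,0,0],"grip":-1},{"travel":[0,0,0],"delta_rot":[0,0,0],"grip":-1}]'
```

```text
t: 14.15
eef_pos: [0.686, 0.0192, 0.1998]
tcp_rot: [0.769, 0.639, 0.0, 0.0]
wrist_force: [0.2, 0.3, -1.1]
finger_gap: 0.367
grasp_force: 30.0
```

```bash
python3 -m crank '[{"travel":[0,0,0.5],"delta_rot":[0,0,0],"grip":-1},{"travel":[0,0,0],"delta_rot":[0,0,0],"grip":-0.2},{"travel":[0,0,0],"delta_rot":[0,0,0],"grip":-0.1},{"travel":[0,0,0],"delta_rot":[0,0,0],"grip":0.05},{"travel":[0,0,0],"delta_rot":[0,0,0],"grip":0.15},{"travel":[0,0,0],"delta_rot":[0,0,0],"grip":0.15},{"travel":[0,0,0],"delta_rot":[0,0,0],"grip":0.15},{"travel":[0,0,0],"delta_rot":[0,0,0],"grip":0.15},{"travel":[0,0,0],"delta_rot":[0,0,0],"grip":0.15}]'
python3 -m crank '[{"travel":[0,0,-5],"delta_rot":[0,0,0],"grip":0.15},{"travel":[0,0,-15],"delta_rot":[0,0,0],"grip":0.15},{"travel":[0,0,-30],"delta_rot":[0,0,0],"grip":0.15},{"travel":[0,0,-40],"delta_rot":[0,0,0],"grip":0.15},{"travel":[0,0,-40],"delta_rot":[0,0,0],"grip":0.15},{"travel":[0,0,-30],"delta_rot":[0,0,0],"grip":0.15},{"travel":[0,0,0],"delta_rot":[0,0,0],"grip":0.15},{"travel":[0,0,0],"delta_rot":[0,0,0],"grip":0.15}]'
python3 - <<'E'
from m import *
p=get_image("wrist");save(p,"w5.png");print(axisfit(p,zmin=.03),axisfit(p,"tray",.017))
p=get_image("scene");save(p,"s5.png");print(axisfit(p,"fresh_cartridge"))
E
```

```text
t: 15.05
eef_pos: [0.686, 0.0192, 0.1992]
tcp_rot: [0.769, 0.639, -0.0, 0.0]
wrist_force: [0.2, 0.1, 0.1]
finger_gap: 0.571
grasp_force: 0.0
t: 15.85
eef_pos: [0.6858, 0.0192, 0.3611]
tcp_rot: [0.769, 0.639, 0.001, 0.001]
wrist_force: [-0.5, -1.1, -0.4]
finger_gap: 0.577
grasp_force: 0.0
(0.77, 2911, array([686.2,  19.8]), array([113.5,  35.8]), 79.7, array([0.6866, 0.0255, 0.0388])) (0.83, 1237, array([685.4,  23.8]), array([168.4, 104.6]), 79.2, array([0.6868, 0.0393, 0.0231]))
(0.7, 433, array([ 520.9, -123.9]), array([ 31.1, 112.5]), 10.0, array([ 0.5195, -0.1224,  0.0449]))
```

View pics/w5.png

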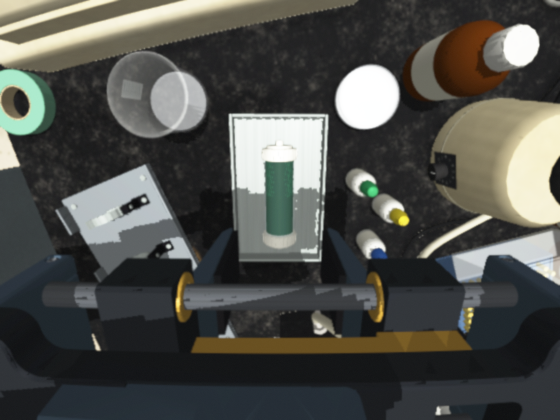

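View pics/s5.png

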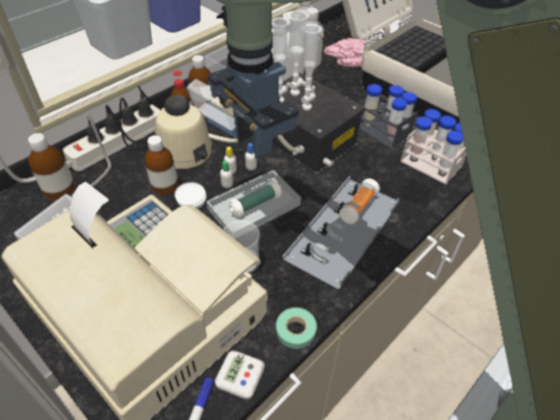

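The cartridge lies flat in the tray (wrist 279,195; scene 255,198). The orange one is still clipped, and the beaker, tape roll and dropper bottle haven't moved.

```bash
python3 -c "from cell import *; print(finish_job())"
```

```text
the job is handed in; nothing more can be done
None
```

The spent cartridge was drawn out of its clips onto the deck and now lies flat in the steel tray. The orange cartridge is still clipped in place, the beaker, tape roll and dropper bottle were not disturbed, and the job was handed in after about 16 s of robot time.

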